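# Roll two freshly stained wheels up the drying gutters

## Task

The two wooden wheels with hubs, one larger and one smaller, stand wet with stain in the lowest bays of the sloped drying rack. With a fingertip push each of them gently up its own gutter, over the cross rods, into the top bay next to the end board, so that it stays behind the uppermost rod and does not roll back; push only, never lift them out, and do not send them shooting up. Leave the open ring, which still has to be wiped, in its low bay, and leave everything else on the table where it is.

Things in the scene. Friction and masses are not known exactly. Their poses are not given: they have to be found in the camera images.
- gutters: three parallel aluminium U-channels of the drying rack, fixed, rising 8 degrees. Origin on the middle lane's floor at the low open end. x: uphill along the floors, y: across (left when looking uphill), z: square to the floors. Lane centres at y = -70, 0, 70 mm; lanes 300 mm long, 26 mm wide inside, walls 2 mm thick and 12 mm high. The low end is 36 mm above the table, open, over the tray.
- top_rod (a point): top of the uppermost cross rod, middle lane, 4 mm above the floor. Each lane has three such fixed round rods across its floor, 4 mm proud, at x = 25, 120 and 215 mm of the gutters, parting it into a low, middle and top bay. A wheel pushed over a rod settles by itself touching it on the uphill side.
- end_board (a point): foot of the plywood end board's face in the middle lane, at x = 290 mm of the gutters. The board closes the top of all three lanes and stands 49 mm above the floor. Within 80 mm of the lanes nothing on the table but the rack and its wheels is taller than 85 mm.
- wheel_big: solid wooden wheel with a raised hub, stained dark brown, 72 mm diameter, 20 mm thick, about 65 g, on its rim in one of the lanes (which varies). Origin at its centre; y is its axle. It rolls and slides freely. It starts resting on the lowest rod, centre at x about 42 mm of the gutters; at rest in the top bay its centre is at x about 231 mm, and against the end board at 254 mm.
- wheel_small: solid wooden wheel with a raised hub, stained dark brown, 56 mm diameter, 20 mm thick, about 40 g, on its rim in one of the lanes (which varies). Origin at its centre; y is its axle. It rolls and slides freely. It starts resting on the lowest rod, centre at x about 40 mm of the gutters; at rest in the top bay its centre is at x about 229 mm, and against the end board at 262 mm.
- ring: open wooden ring with a big hole and no hub, stained dark brown, 64 mm outside diameter, 52 mm inside, 20 mm thick, standing on its rim in the low bay of the remaining lane; to be left there. Origin at its centre.
- tray: shallow steel drip tray, 70 x 220 mm, 16 mm high, on the table below the low end of the gutters. Origin under its centre.
- tin_open: open tin of stain, 74 mm diameter, 85 mm high, beside the rack on the side away from the robot. Origin under its centre.
- tin_shut: closed tin, 86 mm diameter, 105 mm high, on the left of the table. Origin under its centre.
- sponge: sponge, 110 x 70 mm, 40 mm high, on the right of the table. Origin under its centre.
- stick: flat wooden stirring stick, 180 x 18 x 5 mm, on the table beyond the high end of the rack. Origin under its middle, within 10 mm.
- brush: paint brush, 200 mm long, on the left of the table. Origin under its middle.
- gear: flat gear-shaped plywood blank, 98 mm over the teeth, 6 mm thick, on the right of the table. Origin under its centre.
There are look-alikes about, which are no part of the job. Leave any pink look-alike of the wheel_small alone. What is shaped like the wheel_big but yellow is not meant.

How it is judged (in metres and radians):
At the end, for the whole second after the job is handed in: Both wheels rest on the channel floor in the top bay, centre more than 6 mm uphill of the uppermost rod, not moving (under 20 mm/s); the ring is within 15 mm and every other loose thing within 20 mm of where it was (x of each of wheel_big, wheel_small in the frame of gutters above 0.221 m and z of wheel_big in the frame of gutters between 0.032 and 0.039 m and linear speed of each of wheel_big, wheel_small below 0.02 m/s and angular speed of each of wheel_big, wheel_small below 0.6 rad/s and z of wheel_small in the frame of gutters between 0.024 and 0.031 m and distance of ring from where it was at the start of the episode below 0.015 m and distance of each of tray, tin_open, tin_shut, sponge, stick, brush, gear from where it was at the start of the episode below 0.02 m); the robot touches nothing.
It fails at once if the larger wheel is lifted or tipped out of its gutter (centre more than 12 mm above its rolling height) (z of wheel_big in the frame of gutters above 0.048 m).
It fails at once if the smaller wheel is lifted or tipped out of its gutter (centre more than 12 mm above its rolling height) (z of wheel_small in the frame of gutters above 0.04 m).
It fails at once if a wheel is sent shooting along the gutter (faster than 0.6 m/s) (linear speed of any of wheel_big, wheel_small above 0.6 m/s).
It fails at once if the ring is pushed out of its place (more than 15 mm) (distance of ring from where it was at the start of the episode above 0.015 m).
It fails at once if another thing on the table is shoved (more than 20 mm) (distance of any of tray, tin_open, tin_shut, sponge, stick, brush, gear from where it was at the start of the episode above 0.02 m).
It also fails if it takes over 51 s, if anything falls off the work surface, if the arm or the gripper's body presses on something with over 40 N, if the wrist force passes 120 N, or if a joint passes its speed limit or range.

## Robot

A 7-joint arm with a two-finger parallel gripper is mounted at the origin on the work surface. World frame = base frame: x ahead of the robot, y to its left, z up, the work surface at z = 0. Lengths are in mm, angles in rad, forces in N, time in s.
With the tool pointing down it reaches from about 400 to 875 mm from the base axis. Payload 4.4 kg.
Tool frame: the origin (TCP) lies on the centre line of the jaws, within the pads' length; the fingertips stand 25 mm ahead of it and the grasp point (between the pads) lies 6 mm ahead of it (ctrl.finger_overhang is the distance from the TCP to the fingertips, in mm); z points along the fingers, y is the line along which they close (so a half turn about z gives the same grasp; the last joint's range is limited). The gripper opens to 85 mm and grips with 20 to 120 N. Pads are 22 mm wide; open, the fingers measure 114 mm over their backs; the gripper's body (76 mm by 85 mm) begins 54 mm behind the grasp point. The pads swing forward as they close: fully open they stand 13 mm farther back than shut.
Start: joints at [-1.236, 0.628, 0.038, 1.517, -0.027, 0.996, -0.02], TCP at [253.58, 598.51, 256.313] pointing down, gripper open.
Joint ranges: [-3.06, 3.06], [-0.37, 2.12], [-1.25, 1.32], [0.18, 2.47], [-1.1, 4.24], [0.23, 1.98], [-2.94, 2.94]. Speed limits (rad/s): [2.57, 2.57, 3.14, 3.14, 3.14, 3.14, 3.14].

## Interface

Orientations are given as [roll, pitch, yaw] about the fixed x, y, z axes, in that order (R = Rz(yaw) Ry(pitch) Rx(roll)).
In Python, from cell import ctrl gives the robot as it stands. The module is installed in compiled form; this text tells all that it offers.
- The arm moves only by the tool play_rows, never from a script. Its argument "targets" is a list of rows, each a list of 5 numbers: the closure, from 0 (fully open) to 1 (shut), then the shift along the tool's x, y, z in cm, then the turn about the tool's z in degrees. In form: [[gripper, dx, dy, dz, spin], ...]. A call has 1 to 10 rows; each row is the pose to reach, as a shift and turn from the pose commanded when the call began, along the tool's axes at that moment; what a row does not reach only later rows make up. A row lasts 1/10 s, in which the tool goes at most 50 mm and 8.59 degrees, less where a joint would pass 70% of its speed; a pose out of reach is approached as far as the arm can. A call with a gripper value outside its range is refused whole. The fingers move at their own pace and stop on an object; the grip force is fixed at half the most. Time passes only in rows, so rows that repeat a pose let the fingers close. It gives the time, the measured TCP pose, the force, the opening and the grip force at its end, in the units of the state.
- ctrl.read_state(): the state, without advancing time (a new reading comes with each control period).
- ctrl.get_image(name): name is "side" or "top" or "wrist"; returns (picture, depth): 384x512x3 uint8, red, green, blue; 384x512 float32, mm along the optical axis (not along the pixel's ray), 0 where there is no reading.
- ctrl.calibration(name): a dict with "vfov" (degrees; the focal length in pixels is half the picture's height over the tangent of half this angle, whatever the lens; pixels are square), "cx", "cy" (the principal point, pixels), "k1" (the pictures are not rectified: a ray, as slopes to the right and down, at radius r is drawn at 1 + k1 r^2 times it, then the intrinsics apply), "extrinsics" (4x4, takes a point from camera to world coordinates); the wrist camera has in their place "mount" (4x4, takes a point from camera to tool coordinates, whose origin is the TCP and whose axes are the flange's). Camera axes: x right, y down, z forward; pixel columns grow to the right and rows downward; lengths in mm; the calibration is good to about 2 mm. A picture is of the moment at which its call begins: read the wrist's pose just before it. calibration takes no time and is no camera call.
- ctrl.finish_job(): hands the job in; it is judged then, once.
Trained networks look in the newest picture that a camera, given by its name, has taken for a name from the list of things; names that differ only in an ending like _2 or _b are one class to them, and where a whole thing is asked for, a point or a joint stands for the part that bears it (a point fixed in the world has none). Each returns a list of dicts, best first, with "confidence" (0 to 1); they miss things now and then, are a little off and sometimes report something else, mostly with a low value. They report only what shows in the picture. A call takes as long as a camera call. They do not tell look-alikes from the thing itself.
- ctrl.search_frame(camera, name): "bbox" ([left, top, right, bottom] in pixels, round what is visible of it).
- ctrl.trace(camera, name): "pixels" (384x512 bool, what is visible of it) and "bbox" ([left, top, right, bottom] in pixels, round what is visible of it).
The state is a dict: "clock": time; "qpos": joint angles; "qd": joint speeds; "tau": joint torques, N m; "eef_pos": TCP position; "tool_rot": TCP orientation; "force": force on the tool from outside, world axes, zero at the start; "torque": the same for the moment, N m; "width": finger opening in mm; "gripper_force": force on a finger pad.
Only numpy, scipy, OpenCV 4.12 (cv2) and the standard library are available. Lean on these libraries where they do the work, as an engineer would, in place of code of your own. Each camera call takes 0.05 s, during which the arm holds its last target. There are 200 camera calls.

## Working session

There is one attempt and no reset: what is moved stays moved. The work goes in short steps, Python scripts to look and compute and a tool call to move; the robot and the scene stay as the last step left them, time stands still between calls to the robot, and variables do not carry over. Pictures are saved under pics/ and viewed, at most 10 in all, crops included, and the job is handed in when it is done.

Besides the shell and the picture viewer there is one more tool, called after ">>>" by a JSON object that holds its "fn" and its "kwargs". play_rows: Moves the arm, as the interface text tells. Its arguments: {"type":"object","properties":{"targets":{"type":"array"}},"required":["targets"]}

```bash
mkdir -p pics; cat > h.py <<'E'
import numpy as np, cv2
from cell import ctrl
def cam(n):
    c=ctrl.calibration(n); f=192/np.tan(np.radians(c['vfov'])/2); return c,f
def ray(n,uv):
    c,f=cam(n); uv=np.atleast_2d(np.array(uv,float))
    d=(uv-[c['cx'],c['cy']])/f; s=d.copy()
    for _ in range(20): s=d/(1+c['k1']*(s**2).sum(1,keepdims=True))
    return np.c_[s,np.ones(len(s))]
def ext(n,T=None):
    c,_=cam(n); return np.array(c['extrinsics']) if 'extrinsics' in c else T@np.array(c['mount'])
def pts(n,uv,depth,T=None):
    E=ext(n,T); p=ray(n,uv)*np.reshape(depth,(-1,1)); return p@E[:3,:3].T+E[:3,3]
def proj(n,P,T=None):
    c,f=cam(n);E=ext(n,T); q=(np.atleast_2d(P)-E[:3,3])@E[:3,:3]; s=q[:,:2]/q[:,2:]
    s=s*(1+c['k1']*(s**2).sum(1,keepdims=True)); return s*f+[c['cx'],c['cy']]
E
python3 - <<'E'
from h import *
for n in('top','side'):
    im,d=ctrl.get_image(n); cv2.imwrite(f'pics/{n}0.png',im[...,::-1]); np.save(f'{n}0.npy',d)
    for t in('gutters','wheel_big','wheel_small','ring','tray','tin_open'):
        for r in ctrl.trace(n,t):
            m=r['pixels']; ys,xs=np.nonzero(m); ok=d[ys,xs]>0
            P=pts(n,np.c_[xs,ys][ok],d[ys,xs][ok])
            print(n,t,round(r['confidence'],2),np.round(r['bbox']),len(xs),np.round(np.median(P,0)),np.round(np.percentile(P,2,axis=0)),np.round(np.percentile(P,98,axis=0)),im[m].mean(0).round())
s=ctrl.read_state();print(s['clock'],s['eef_pos'],s['tool_rot'],s['width'])
E
```

```text
top gutters 0.86 [221. 159. 312. 240.] 2602 [549. -32.  66.] [ 445. -164.   14.] [649.  77. 128.] [142. 135. 129.]
top wheel_big 0.61 [302. 177. 324. 188.] 176 [ 585. -183.  108.] [ 573. -217.   55.] [ 599. -153.  117.] [30. 21. 16.]
top wheel_big 0.61 [296. 259. 323. 273.] 141 [ 338. -180.   67.] [ 320. -211.   32.] [ 355. -155.   75.] [135. 114.  28.]
top wheel_big 0.3 [366. 216. 389. 253.] 852 [ 434. -392.   39.] [ 382. -432.    3.] [ 487. -358.   45.] [112. 101.  40.]
top wheel_small 0.73 [296. 155. 318. 170.] 170 [ 654. -170.   90.] [ 642. -200.    5.] [ 683. -144.  100.] [38. 30. 25.]
top wheel_small 0.6 [332. 116. 352. 130.] 151 [ 787. -288.   49.] [ 774. -315.    5.] [ 802. -265.   59.] [117.  59.  75.]
top tray 0.64 [313. 146. 354. 215.] 1435 [ 611. -260.    4.] [ 506. -308.   -2.] [ 713. -211.   18.] [133. 137. 134.]
top tin_open 0.63 [243. 125. 266. 154.] 576 [724.  -6.  60.] [688. -41.  12.] [760.  26.  87.] [49. 42. 36.]
side gutters 0.58 [202. 152. 331. 269.] 3946 [552. -40.  66.] [ 440. -226.   35.] [661.  75. 126.] [142. 135. 128.]
side wheel_big 0.77 [203. 266. 213. 
[... 316 characters left out ...]
1.  72.  92.]
side wheel_small 0.81 [307. 211. 326. 229.] 276 [ 654. -176.   82.] [ 645. -197.   52.] [ 670. -150.   98.] [28. 18. 10.]
side ring 0.9 [268. 238. 292. 261.] 374 [ 522. -206.   79.] [ 508. -236.   46.] [ 536. -179.  106.] [35. 24. 16.]
side ring 0.65 [146. 132. 202. 159.] 505 [457. 363.  16.] [343. 349.  -1.] [535. 414.  22.] [119. 109.  93.]
side tray 0.61 [280. 237. 355. 304.] 2172 [ 605. -259.    3.] [ 506. -317.   -0.] [ 716. -206.   17.] [144. 149. 147.]
side tin_open 0.63 [293. 165. 322. 201.] 867 [722. -17.  59.] [691. -45.  -0.] [764.  49.  86.] [79. 75. 70.]
0.7 [253.58872297 598.52352974 256.32863628] [ 3.14152799e+00 -4.97862728e-05  2.74077219e+00] 85.22875866925538
```

```bash
cat >> h.py <<'E'
def rack(p): # x0,y0,yaw -> R,t of the gutters, low end 36 mm up, 8 deg
    from scipy.spatial.transform import Rotation as S
    return S.from_euler('ZY',[p[2],-np.radians(8)]).as_matrix(), np.array([p[0],p[1],p[3] if len(p)>3 else 36.])
E
python3 - <<'E'
from h import *
from scipy.optimize import minimize
C=[]
for n in('top','side'):
    d=np.load(f'{n}0.npy'); v,u=np.nonzero(d>0); P=pts(n,np.c_[u,v],d[v,u])
    C.append(P[(P[:,0]>400)&(P[:,0]<780)&(P[:,1]>-290)&(P[:,1]<130)&(P[:,2]<150)])
def cost(p,Q):
    R,t=rack(p); q=(Q-t)@R; a=np.abs((q[:,1]+105)%70-35); 
    inn=(q[:,0]>60)&(q[:,0]<285)&(np.abs(q[:,1])<88)
    g=(q[:,0]<-0)|(np.abs(q[:,1])>86)
    e=np.where(a<13,np.abs(q[:,2]),np.where(a<15.5,np.abs(q[:,2]-12),np.minimum(15,abs(q[:,2]+25))))
    brd=(q[:,0]>240)&(q[:,2]>20)&(q[:,2]<46)&(np.abs(q[:,1])<85)
    fac=np.minimum(np.abs(q[brd,0]-290),10)
    return np.where(inn,np.minimum(e,15),15).mean()+ -0+ (0 if not brd.any() else .1*fac.mean()*brd.mean())
for k,Q in (('top',C[0]),('side',C[1]),('both',np.vstack(C))):
    best=min((minimize(cost,[x,y,w,36],args=(Q,),method='Nelder-Mead',options=dict(xatol=.05,fatol=1e-4,initial_simplex=np.array([[x,y,w,36],[x+8,y,w,36],[x,y+8,w,36],[x,y,w+.05,36],[x,y,w,39]]))) for x in(585,595,605) for y in(-230,-215) for w in(1.72,1.78,1.84)),key=lambda r:r.fun)
    p=best.x; print(k,p.round(3),best.fun); R,t=rack(p); q=(Q-t)@R
    b=(np.abs(q[:,1])<85)&(q[:,2]>15)&(q[:,2]<45)&(q[:,0]>260); print('board x',np.percentile(q[b,0],[5,25,50]).round(1) if b.any() else 0)
    np.save('rack.npy',p)
a=cv2.imread('pics/top0.png')[140:290,210:360]; b=cv2.imread('pics/side0.png')[140:310,190:400]
for n,im,o in(('top',a,(210,140)),('side',b,(190,140))):
    z=cv2.resize(im,None,fx=2.6 if n=='top' else 1.9,fy=2.6 if n=='top' else 1.9,interpolation=3); f=2.6 if n=='top' else 1.9
    for L in(-70,0,70):
        for s in(-15,15):
            P=np.array([[0,L+s,12],[290,L+s,12.]])@R.T+t
            c=((proj(n,P)-o+.5)*f).astype(int); cv2.line(z,tuple(map(int,c[0])),tuple(map(int,c[1])),(0,255,0),1)
    if n=='top': A=z
    else: B=z
h=max(len(A),len(B)); pad=lambda z:cv2.copyMakeBorder(z,0,h-len(z),0,0,0)
cv2.imwrite('pics/c1.png',np.hstack([pad(A),pad(B)])); print(np.hstack([pad(A),pad(B)]).shape)
from cell import ctrl; print(ctrl.finger_overhang)
E
```

```text
top [ 598.178 -226.41     1.824   35.002] 13.114760993042896
board x [270.  306.  306.3]
side [ 598.959 -216.196    1.827   36.307] 13.253322403580746
board x [281.7 282.7 283.3]
both [ 599.539 -216.826    1.831   36.266] 13.36134183006121
board x [282.3 283.5 284.3]
(390, 789, 3)
25.0
```

View pics/c1.png

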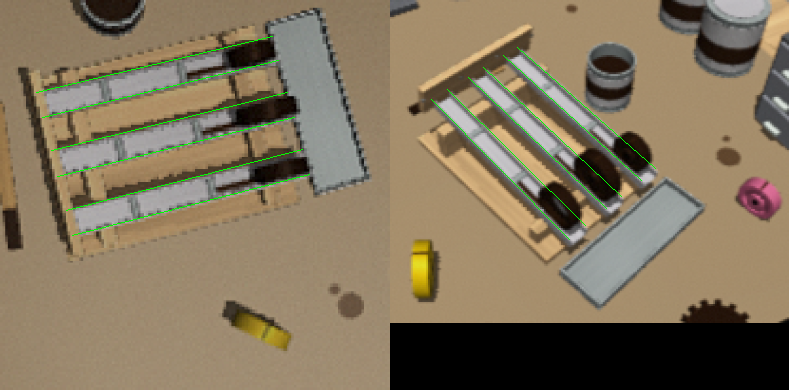

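>>> {"fn": "play_rows", "kwargs": {"targets": [[1, -65.2, -63.5, 0, 52], [1, -65.2, -63.5, 0, 52], [1, -65.2, -63.5, 0, 52], [1, -65.2, -63.5, 0, 52], [1, -65.2, -63.5, 0, 52], [1, -65.2, -63.5, 0, 52], [1, -65.2, -63.5, 0, 52], [1, -65.2, -63.5, 0, 52], [1, -65.2, -63.5, 0, 52], [1, -65.2, -63.5, 0, 52]]}}

```text
clock: 1.7
eef_pos: [447.9, 135.9, 256.7]
tool_rot: [3.141, -0.0, 1.834]
force: [1.5, 0.4, -0.2]
width: 0.1
gripper_force: 0.0
```

```bash
cat >> h.py <<'E'
G=np.array([601.3,-223.6,36.2]); YAW=1.831
def tool():
    from scipy.spatial.transform import Rotation as S
    s=ctrl.read_state(); T=np.eye(4); T[:3,:3]=S.from_euler('xyz',s['tool_rot']).as_matrix(); T[:3,3]=s['eef_pos']; return s,T
def to(s_h,lat,z): # s_h horizontal dist uphill from gutter origin, lat = y of gutters, z world of TCP
    s,T=tool(); u=np.array([np.cos(YAW),np.sin(YAW)]); v=np.array([-u[1],u[0]])
    p=np.r_[G[:2]+u*s_h+v*lat,z]; rel=T[:3,:3].T@(p-T[:3,3])
    az=np.arctan2(T[1,0],T[0,0]); spin=np.degrees(az-YAW)
    q=T[:2,3]-G[:2]; print('clock',round(s['clock'],2),'now s,lat,z',(q@u).round(1),(q@v).round(1),T[2,3].round(1),'-> cm',(rel/10).round(2),'spin',spin.round(1),'F',np.round(s['force'],1),'w',round(s['width'],1))
E
python3 -c "
from h import *
to(-18,0,200); print(ctrl.read_state()['qpos'])
im=cv2.imread('pics/side0.png')[205:270,260:335]; cv2.imwrite('pics/c2.png',cv2.resize(im,None,fx=8,fy=8,interpolation=2))"
```

```text
clock 1.7 now s,lat,z 386.8 55.8 256.7 -> cm [-40.5    5.46   5.66] spin 0.2 F [ 1.5  0.4 -0.2] w 0.1
[-0.59243342  0.38548473  0.32479851  2.01311048 -0.17403499  0.7679183
  0.09862618]
```

View pics/c2.png

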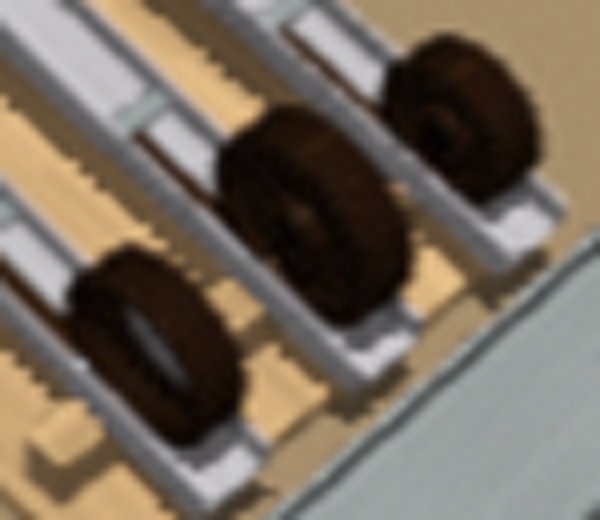

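The three dark things in the rack (side view): the ring at px (280,249), with a see-through hole, in the near lane. The big hubbed wheel is at (298,231) in the middle lane and the small hubbed wheel at (317,220) in the far lane. The yellow one at (208,282) and the pink one at (383,243) stand off the rack and are not meant. I'll hover downhill of the big wheel.

>>> {"fn": "play_rows", "kwargs": {"targets": [[1, -10, 1.4, 0, 0], [1, -20, 2.8, 0, 0], [1, -30, 4.1, 0, 0], [1, -40.5, 5.5, 0, 0], [1, -40.5, 5.5, 0, 0], [1, -40.5, 5.5, 0, 0], [1, -40.5, 5.5, 0, 0], [1, -40.5, 5.5, 5.6, 0], [1, -40.5, 5.5, 5.6, 0], [1, -40.5, 5.5, 5.6, 0]]}}

```text
clock: 2.7
eef_pos: [603.5, -243.0, 196.7]
tool_rot: [-3.136, -0.001, 1.828]
force: [0.2, 0.5, -0.3]
width: -0.2
gripper_force: 0.0
```

```bash
python3 - <<'E'
from h import *
to(-18,0,80)
s,T=tool(); im,d=ctrl.get_image('wrist')
for r in ctrl.trace('wrist','wheel_big')+ctrl.trace('wrist','wheel_small'):
    ys,xs=np.nonzero(r['pixels']); ok=d[ys,xs]>0; P=pts('wrist',np.c_[xs,ys][ok],d[ys,xs][ok],T)-G
    u=np.array([np.cos(YAW),np.sin(YAW)]);v=np.array([-u[1],u[0]])
    q=np.c_[P[:,:2]@u,P[:,:2]@v,P[:,2]]
    print(round(r['confidence'],2),r['bbox'],np.percentile(q,[2,50,98],axis=0).round(1).tolist())
cv2.imwrite('pics/w1.png',im[...,::-1])
E
```

```text
clock 2.7 now s,lat,z -19.3 2.8 196.7 -> cm [ 0.13  0.35 11.67] spin -0.2 F [ 0.2  0.5 -0.3] w -0.2
0.82 [0.0, 13.7, 18.7, 77.1] [[85.0, 217.1, -35.8], [108.5, 233.4, -24.2], [125.3, 250.8, -0.9]]
0.66 [245.7, 77.3, 278.9, 177.4] [[8.0, -7.7, 52.2], [42.8, 1.6, 73.7], [72.1, 10.8, 78.0]]
0.74 [331.9, 93.2, 378.6, 165.3] [[12.6, -77.9, 13.0], [39.3, -63.9, 54.6], [62.9, -57.7, 61.8]]
0.64 [395.2, 241.4, 437.4, 296.4] [[-140.0, -174.5, -30.2], [-109.9, -159.5, 3.9], [-89.1, -155.0, 20.1]]
```

View pics/w1.png

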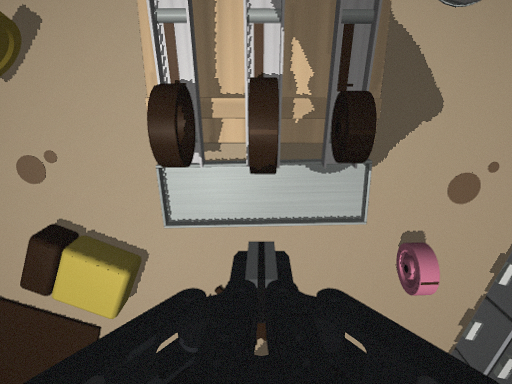

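The fingertips at px (262,260) point at the big wheel (263,125). The small wheel is at (354,127) and the ring at (172,125). I'll go down behind the big wheel and check the tip length.

>>> {"fn": "play_rows", "kwargs": {"targets": [[1, 0.1, 0.2, 4, 0], [1, 0.1, 0.2, 8, 0], [1, 0.1, 0.2, 11.2, 0], [1, 0.1, 0.2, 11.2, 0], [1, 0.1, 0.2, 11.2, 0], [1, 0.1, 0.2, 11.2, 0]]}}

```text
clock: 3.45
eef_pos: [609.0, -238.0, 91.2]
tool_rot: [3.138, 0.003, 1.834]
force: [-0.3, 0.2, 0.2]
width: -0.7
gripper_force: 0.0
```

```bash
python3 - <<'E'
from h import *
to(-18,0,80)
s,T=tool(); im,d=ctrl.get_image('wrist'); M=np.array(ctrl.calibration('wrist')['mount'])
for v in range(232,300,8):
    if d[v,262]>0:
        p=(ray('wrist',(262,v))*d[v,262])[0]; print(v,(M[:3,:3]@p+M[:3,3]).round(1))
cv2.imwrite('pics/w2.png',im[...,::-1])
im,d=ctrl.get_image('side'); cv2.imwrite('pics/s2.png',cv2.resize(im[180:310,210:370,::-1],None,fx=4,fy=4,interpolation=2))
E
```

```text
clock 3.45 now s,lat,z -15.9 -3.7 91.2 -> cm [-0.21 -0.37  1.12] spin 0.2 F [-0.3  0.2  0.2] w -0.7
232 [ 31.9   1.2 -15. ]
240 [25.   1.2 -7.8]
248 [ 9.5  1.3 14.2]
256 [9.5 1.3 6.5]
264 [ 9.6  1.3 -0.7]
272 [ 9.8  1.3 -7.5]
280 [  9.    1.2 -12. ]
288 [  5.5   1.2 -12.5]
296 [  2.1   1.2 -13.2]
```

View pics/s2.png

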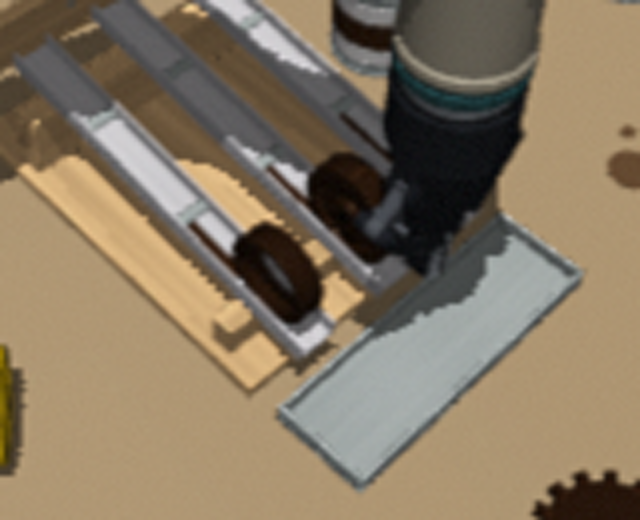

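>>> {"fn": "play_rows", "kwargs": {"targets": [[1, 0, -0.3, 0, 0], [1, 0, -0.3, 0.2, 0], [1, 0, -0.3, 0.3, 0]]}}

```text
clock: 3.85
eef_pos: [604.1, -238.8, 85.5]
tool_rot: [3.141, 0.0, 1.833]
force: [-0.1, 0.3, -0.1]
width: -0.2
gripper_force: 0.0
```

```bash
python3 -c "
from h import *
to(-18,0,80)"
```

```text
clock 3.85 now s,lat,z -15.4 1.2 85.5 -> cm [-0.26  0.12  0.55] spin 0.1 F [-0.1  0.3 -0.1] w -0.2
```

>>> {"fn": "play_rows", "kwargs": {"targets": [[1, 0, 0, 0.4, 0], [1, 0.5, 0, 0.35, 0], [1, 1.0, 0, 0.3, 0], [1, 1.5, 0, 0.2, 0], [1, 2.0, 0, 0.15, 0], [1, 2.5, 0, 0.1, 0], [1, 3.0, 0, 0, 0], [1, 3.5, 0, -0.1, 0], [1, 4.0, 0, -0.15, 0], [1, 4.5, 0, -0.2, 0]]}}

```text
clock: 4.85
eef_pos: [592.5, -194.7, 87.4]
tool_rot: [3.142, 0.0, 1.833]
force: [-0.2, -0.3, 0.2]
width: -0.2
gripper_force: 0.1
```

```bash
python3 -c "
from h import *
to(184,0,108.5)"
```

```text
clock 4.85 now s,lat,z 30.2 1.1 87.4 -> cm [15.38  0.15 -2.11] spin 0.1 F [-0.2 -0.3  0.2] w -0.2
```

>>> {"fn": "play_rows", "kwargs": {"targets": [[1, 0.6, 0, -0.1, 0], [1, 1.2, 0, -0.2, 0], [1, 1.8, 0, -0.25, 0], [1, 2.4, 0, -0.35, 0], [1, 3.0, 0, -0.4, 0], [1, 3.6, 0, -0.5, 0], [1, 4.2, 0, -0.6, 0], [1, 4.8, 0, -0.65, 0], [1, 5.4, 0, -0.75, 0], [1, 6.0, 0, -0.85, 0]]}}

```text
clock: 5.85
eef_pos: [576.7, -136.5, 95.8]
tool_rot: [-3.141, -0.0, 1.833]
force: [-0.6, 0.7, -0.3]
width: -0.0
gripper_force: 0.0
```

```bash
python3 - <<'E'
from h import *
to(184,0,108.5)
im,d=ctrl.get_image('side'); cv2.imwrite('pics/s3.png',cv2.resize(im[150:280,200:350,::-1],None,fx=4,fy=4,interpolation=2))
E
```

```text
clock 5.85 now s,lat,z 90.5 1.3 95.8 -> cm [ 9.35  0.16 -1.27] spin 0.1 F [-0.6  0.7 -0.3] w -0.0
```

View pics/s3.png

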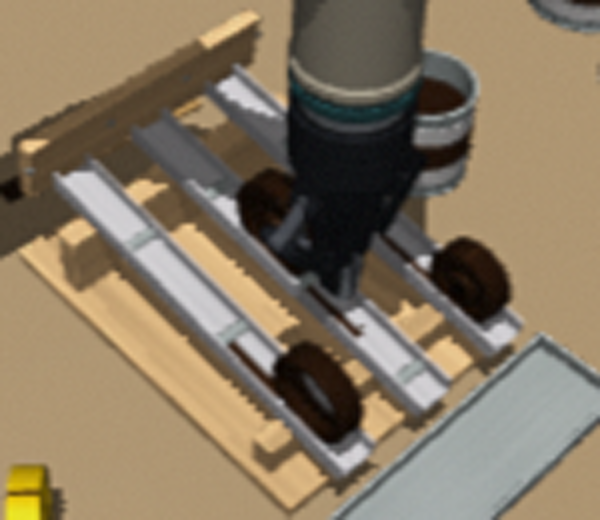

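The big wheel (265,205) is over the middle rod and stays just ahead of the fingertip; the ring hasn't moved. I'll keep going at the same speed.

>>> {"fn": "play_rows", "kwargs": {"targets": [[1, 0.6, 0, -0.1, 0], [1, 1.2, 0, -0.2, 0], [1, 1.8, 0, -0.25, 0], [1, 2.4, 0, -0.35, 0], [1, 3.0, 0, -0.4, 0], [1, 3.6, 0, -0.5, 0], [1, 4.2, 0, -0.6, 0], [1, 4.8, 0, -0.65, 0], [1, 5.4, 0, -0.75, 0], [1, 6.0, 0, -0.85, 0]]}}

```text
clock: 6.9
eef_pos: [561.4, -79.1, 104.4]
tool_rot: [3.141, 0.0, 1.833]
force: [-0.2, -0.8, 0.8]
width: -0.1
gripper_force: 0.5
```

>>> {"fn": "play_rows", "kwargs": {"targets": [[1, 0.6, 0, -0.1, 0], [1, 1.2, 0, -0.2, 0], [1, 1.8, 0, -0.25, 0], [1, 2.3, 0, -0.35, 0], [1, 2.8, 0, -0.4, 0], [1, 3.2, 0, -0.45, 0], [1, 3.4, 0, -0.45, 0], [1, 3.4, 0, -0.45, 0]]}}

```text
clock: 7.7
eef_pos: [552.5, -46.1, 108.8]
tool_rot: [-3.142, -0.0, 1.834]
force: [1.2, -0.4, -0.3]
width: 0.0
gripper_force: 0.0
```

```bash
python3 - <<'E'
from h import *
to(184,0,108.5)
im,d=ctrl.get_image('side'); cv2.imwrite('pics/s4.png',cv2.resize(im[140:270,190:340,::-1],None,fx=4,fy=4,interpolation=2))
E
```

```text
clock 7.7 now s,lat,z 184.0 1.5 108.8 -> cm [-0.    0.15  0.03] spin 0.1 F [ 1.2 -0.4 -0.3] w 0.0
```

View pics/s4.png

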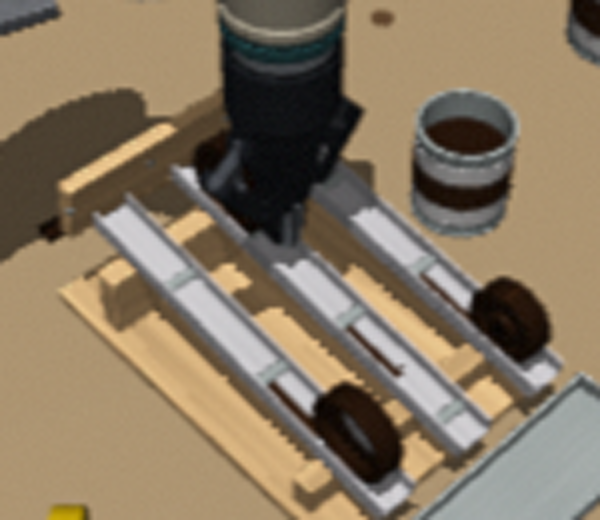

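>>> {"fn": "play_rows", "kwargs": {"targets": [[1, -0.4, 0, 0, 0], [1, -0.8, 0, 0, 0], [1, -1.4, 0, 0, 0], [1, -2.2, 0, 0, 0], [1, -3.0, 0, -1, 0], [1, -3.0, 0, -4, 0], [1, -3, 0, -9, 0], [1, -7, 1, -10, 0], [1, -11, 3, -10, 0], [1, -15, 5, -10, 0]]}}

```text
clock: 8.75
eef_pos: [641.0, -180.3, 211.2]
tool_rot: [3.139, 0.001, 1.833]
force: [0.6, 0.5, -1.1]
width: 0.1
gripper_force: 0.0
```

```bash
python3 -c "
from h import *
to(-17,-69,79)"
```

```text
clock 8.75 now s,lat,z 31.6 -49.5 211.2 -> cm [-4.85  1.9  13.23] spin 0.1 F [ 0.6  0.5 -1.1] w 0.1
```

>>> {"fn": "play_rows", "kwargs": {"targets": [[1, -4, 1.5, 0, 0], [1, -5.0, 2.0, 0, 0], [1, -5.0, 2.0, 0, 0], [1, -5.0, 2.0, 4, 0], [1, -5, 2.0, 8, 0], [1, -5, 2, 11, 0], [1, -5, 2, 12.7, 0], [1, -5, 2, 12.7, 0], [1, -5, 2, 12.7, 0]]}}

```text
clock: 9.65
eef_pos: [672.8, -221.4, 83.1]
tool_rot: [3.14, 0.001, 1.834]
force: [0.6, -0.2, 0.9]
width: -0.1
gripper_force: 0.0
```

```bash
python3 - <<'E'
from h import *
to(-17,-69,79)
s,T=tool(); im,d=ctrl.get_image('wrist'); im,d2=ctrl.get_image('side')
u=np.array([np.cos(YAW),np.sin(YAW)]);v=np.array([-u[1],u[0]])
for n,t in(('wrist','wheel_small'),('side','wheel_big'),('wrist','wheel_big')):
  D=d if n=='wrist' else d2
  for r in ctrl.trace(n,t):
    ys,xs=np.nonzero(r['pixels']); ok=D[ys,xs]>0; P=pts(n,np.c_[xs,ys][ok],D[ys,xs][ok],T)-G
    q=np.c_[P[:,:2]@u,P[:,:2]@v,P[:,2]]
    print(n,t,round(r['confidence'],2),np.percentile(q,[3,50,97],axis=0).round(1).tolist())
E
```

```text
clock 9.65 now s,lat,z -16.2 -69.6 83.1 -> cm [-0.07 -0.06  0.41] spin 0.1 F [ 0.6 -0.2  0.9] w -0.1
wrist wheel_small 0.66 [[-94.6, -175.1, -24.8], [-90.0, -171.2, -13.0], [-5.4, -114.2, 84.4]]
wrist wheel_small 0.65 [[16.5, -78.2, 40.0], [43.2, -68.8, 58.3], [63.2, -59.4, 61.7]]
side wheel_big 0.86 [[73.3, 223.4, -18.8], [92.8, 252.1, 27.0], [120.9, 271.8, 36.4]]
side wheel_big 0.82 [[191.2, -7.4, 45.1], [218.3, 6.5, 80.1], [256.0, 11.7, 103.7]]
side wheel_big 0.23 [[8.4, -84.9, 1.3], [170.3, 2.1, 27.1], [288.2, 85.6, 89.2]]
side wheel_big 0.22 [[7.2, 60.9, 10.7], [35.9, 72.5, 45.6], [64.0, 80.4, 69.4]]
```

>>> {"fn": "play_rows", "kwargs": {"targets": [[1, 0, 0, 0.4, 0], [1, 0.5, 0, 0.35, 0], [1, 1.0, 0, 0.3, 0], [1, 1.5, 0, 0.2, 0], [1, 2.0, 0, 0.15, 0], [1, 2.5, 0, 0.1, 0], [1, 3.0, 0, 0, 0], [1, 3.5, 0, -0.1, 0], [1, 4.0, 0, -0.15, 0], [1, 4.5, 0, -0.2, 0]]}}

```text
clock: 10.9
eef_pos: [660.3, -177.6, 83.9]
tool_rot: [3.142, 0.0, 1.833]
force: [0.6, -0.2, 0.5]
width: -0.0
gripper_force: 0.1
```

>>> {"fn": "play_rows", "kwargs": {"targets": [[1, 0.6, 0, -0.1, 0], [1, 1.2, 0, -0.2, 0], [1, 1.8, 0, -0.25, 0], [1, 2.4, 0, -0.35, 0], [1, 3.0, 0, -0.4, 0], [1, 3.6, 0, -0.5, 0], [1, 4.2, 0, -0.6, 0], [1, 4.8, 0, -0.65, 0], [1, 5.4, 0, -0.75, 0], [1, 6.0, 0, -0.85, 0]]}}

```text
clock: 11.9
eef_pos: [644.7, -119.3, 92.3]
tool_rot: [-3.142, -0.0, 1.833]
force: [-0.1, 0.8, 0.0]
width: -0.3
gripper_force: 0.0
```

```bash
python3 - <<'E'
from h import *
to(192,-69,108)
im,d=ctrl.get_image('side'); cv2.imwrite('pics/s5.png',cv2.resize(im[140:270,200:350,::-1],None,fx=4,fy=4,interpolation=2))
E
```

```text
clock 11.9 now s,lat,z 89.6 -68.7 92.3 -> cm [10.24  0.05 -1.56] spin 0.1 F [-0.1  0.8  0. ] w -0.3
```

View pics/s5.png

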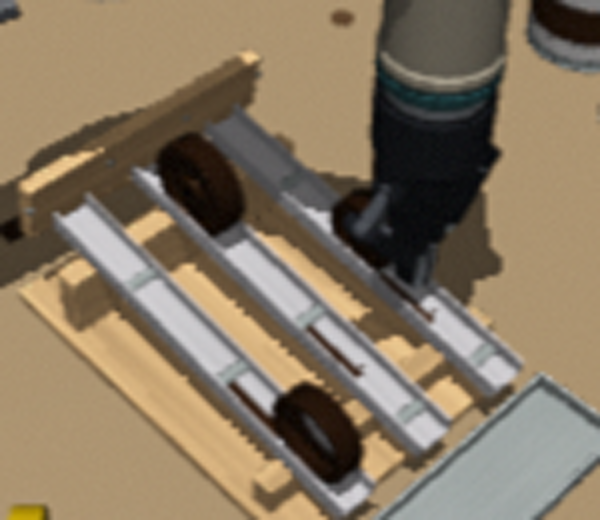

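The big wheel (200,185) stands in the top bay. The small one (360,225) is near the middle rod, just ahead of the fingertip; continuing.

>>> {"fn": "play_rows", "kwargs": {"targets": [[1, 0.6, 0, -0.1, 0], [1, 1.2, 0, -0.2, 0], [1, 1.8, 0, -0.25, 0], [1, 2.4, 0, -0.35, 0], [1, 3.0, 0, -0.45, 0], [1, 3.6, 0, -0.55, 0], [1, 4.2, 0, -0.6, 0], [1, 4.8, 0, -0.7, 0], [1, 5.4, 0, -0.8, 0], [1, 6.0, 0, -0.9, 0]]}}

```text
clock: 12.95
eef_pos: [629.2, -61.6, 101.4]
tool_rot: [3.142, -0.0, 1.833]
force: [-0.2, -0.1, 0.0]
width: -0.5
gripper_force: 0.1
```

>>> {"fn": "play_rows", "kwargs": {"targets": [[1, 0.6, 0, -0.1, 0], [1, 1.2, 0, -0.2, 0], [1, 1.8, 0, -0.25, 0], [1, 2.4, 0, -0.35, 0], [1, 2.9, 0, -0.45, 0], [1, 3.4, 0, -0.5, 0], [1, 3.8, 0, -0.55, 0], [1, 4.2, 0, -0.6, 0], [1, 4.3, 0, -0.6, 0], [1, 4.3, 0, -0.6, 0]]}}

```text
clock: 13.95
eef_pos: [618.1, -20.4, 107.3]
tool_rot: [3.142, -0.0, 1.833]
force: [0.9, -0.0, 0.7]
width: -0.0
gripper_force: 0.0
```

```bash
python3 - <<'E'
from h import *
to(192,-69,108)
E
```

```text
clock 13.95 now s,lat,z 192.0 -68.5 107.3 -> cm [-0.    0.05 -0.07] spin 0.1 F [ 0.9 -0.   0.7] w -0.0
```

>>> {"fn": "play_rows", "kwargs": {"targets": [[1, -0.4, 0, 0, 0], [1, -0.8, 0, 0, 0], [1, -1.4, 0, 0, 0], [1, -2.2, 0, 0, 0], [1, -3.0, 0, -1, 0], [1, -3.0, 0, -4, 0], [1, -3, 0, -9, 0], [1, -7, 0, -12, 0], [1, -11, 0, -12, 0], [1, -15, 0, -12, 0]]}}

```text
clock: 14.95
eef_pos: [658.2, -167.6, 230.2]
tool_rot: [3.138, 0.002, 1.834]
force: [-0.2, -0.6, 0.1]
width: 0.1
gripper_force: 0.0
```

```bash
python3 - <<'E'
from h import *
to(192,-69,108)
s,T=tool(); im,d2=ctrl.get_image('side'); cv2.imwrite('pics/s6.png',cv2.resize(im[130:310,190:400,::-1],None,fx=3.3,fy=3.3,interpolation=2))
u=np.array([np.cos(YAW),np.sin(YAW)]);v=np.array([-u[1],u[0]])
for n,t in(('side','wheel_small'),('side','wheel_big'),('side','ring')):
  D=d2
  for r in ctrl.trace(n,t)[:2]:
    ys,xs=np.nonzero(r['pixels']); ok=D[ys,xs]>0; P=pts(n,np.c_[xs,ys][ok],D[ys,xs][ok],T)-G
    q=np.c_[P[:,:2]@u,P[:,:2]@v,P[:,2]]
    print(n,t,round(r['confidence'],2),np.percentile(q,[3,50,97],axis=0).round(1).tolist())
E
```

```text
clock 14.95 now s,lat,z 39.5 -69.3 230.2 -> cm [15.28 -0.04 12.19] spin 0.2 F [-0.2 -0.6  0.1] w 0.1
side wheel_small 0.76 [[-143.4, -176.2, -31.5], [-119.4, -159.4, 1.9], [-93.2, -155.4, 20.2]]
side wheel_small 0.6 [[197.5, -89.0, 25.8], [217.3, -62.9, 67.8], [252.6, -57.8, 87.4]]
side wheel_big 0.95 [[190.7, -9.9, 39.9], [218.1, 6.5, 78.6], [258.9, 11.5, 103.8]]
side wheel_big 0.92 [[73.5, 228.9, -25.2], [90.4, 253.2, 25.5], [119.7, 271.6, 37.1]]
side ring 0.86 [[7.7, 57.2, 10.2], [38.2, 72.0, 41.5], [64.3, 80.3, 69.7]]
```

View pics/s6.png

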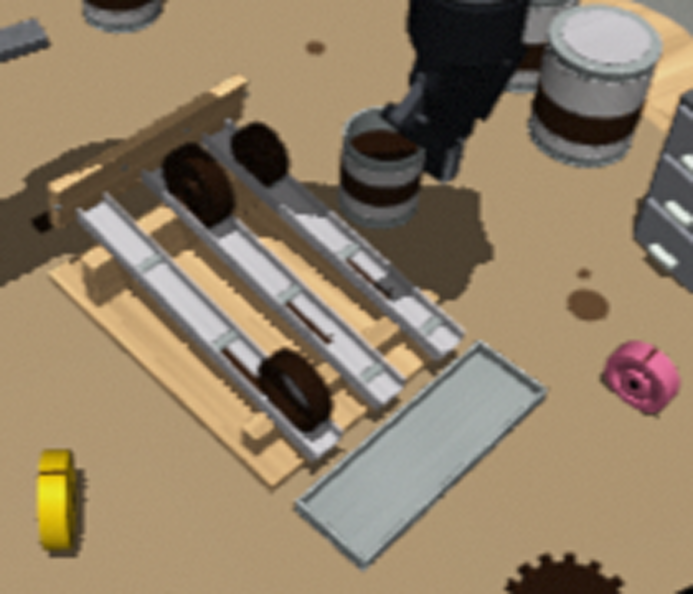

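Both wheels, big at (198,185) and small at (260,153), stand in the top bay. The ring (295,390) is in its low bay and the arm is clear. I'll let it settle briefly and hand in.

>>> {"fn": "play_rows", "kwargs": {"targets": [[1, 0, 0, 0, 0], [1, 0, 0, 0, 0], [1, 0, 0, 0, 0], [1, 0, 0, 0, 0], [1, 0, 0, 0, 0], [1, 0, 0, 0, 0], [1, 0, 0, 0, 0], [1, 0, 0, 0, 0]]}}

```text
clock: 15.95
eef_pos: [657.0, -165.4, 227.3]
tool_rot: [-3.142, -0.0, 1.833]
force: [-0.0, 0.0, 0.1]
width: 0.1
gripper_force: 0.0
```

```bash
python3 -c "
from cell import ctrl
print(ctrl.finish_job())"
```

```text
the job is handed in; nothing more can be done
None
```

I pushed both wheels up into the top bay, where the last picture shows them standing behind the uppermost rod, with the ring still in its low bay; I handed the job in at about 16 s, and no verdict came back.

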